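Draw the cast brass handle from its mould and fit it to the forming press

ROBOT

A 7-joint arm with a two-finger parallel gripper is mounted at the origin on the work surface. World frame = base frame: x ahead of the robot, y to its left, z up, the work surface at z = 0. Lengths are in mm, angles in rad, forces in N, time in s.
With the tool pointing down it reaches from about 425 to 1025 mm from the base axis. Payload 9.4 kg.
Tool frame: the origin (TCP) lies between the finger pads; the fingertips stand 25 mm ahead of it and the grasp point (between the pads) lies 6 mm ahead of it; y points along the fingers, z is the direction in which the jaws open and shut, and the axes are right-handed (so a half turn about y gives the same grasp; the last joint's range is limited). The gripper opens to 85 mm and grips with 20 to 120 N. Pads are 22 mm wide; open, the fingers measure 114 mm over their backs; the gripper's body (76 mm by 85 mm) begins 54 mm behind the grasp point. The pads swing forward as they close: fully open they stand 13 mm farther back than shut.
Start: joints at [-1.397, 0.599, -0.003, 1.599, 0.002, 0.943, -0.08], TCP at [179.933, 702.316, 256.275] pointing down, gripper open.
Joint ranges: [-2.57, 2.57], [-0.35, 1.97], [-1.29, 1.29], [0.11, 2.56], [-1.05, 4.19], [0.11, 1.86], [-2.63, 2.63]. Speed limits (rad/s): [2.22, 2.22, 3.01, 3.01, 3.14, 3.14, 3.14].

INTERFACE

Orientations are given as a 3x3 rotation matrix whose columns are the frame's x, y, z axes.
In Python, from bench import robot gives the robot as it stands.
- The arm moves only by the tool send_rows, never from a script. Its argument "motion" is a list that holds one entry, the list of rows, each a list of 5 numbers: the opening, from 0 (shut) to 1 (fully open), then the shift along the tool's x, y, z each as a share of 0.025 m, from -1 to 1, then the turn about the tool's y as a share of 0.1 rad, from -1 to 1. A call has 1 to 8 rows; each row shifts and turns the pose as measured when the row begins, along the tool's axes as they then stand; what a row does not reach is not made up. A row lasts 1/12 s, in which the tool goes at most 41.7 mm and 7.16 degrees, less where a joint would pass 70% of its speed; a pose out of reach is approached as far as the arm can. A call with a number of a shift or a turn outside -1 to 1 is refused whole. A call with a gripper value outside its range is refused whole. The fingers move at their own pace and stop on an object; the grip force is fixed at half the most. Time passes only in rows, so rows that do not move let the fingers close. It gives the time, the measured TCP pose, the force and the opening at its end, in the units of the state.
- robot.get_state(): the state, without advancing time (a new reading comes with each control period).
- robot.snapshot(name): name is "scene" or "top"; returns the picture (420x560x3 uint8, red, green, blue); there is no depth.
- robot.camera_model(name): a dict with "fx", "fy", "cx", "cy" (pixels), "R" (3x3) and "t" (3): a world point X has camera coordinates R X + t. Camera axes: x right, y down, z forward; pixel columns grow to the right and rows downward; lengths in mm; the calibration is good to about 2 mm. A picture is of the moment at which its call begins. camera_model takes no time and is no camera call.
- robot.finish_job(): hands the job in, once; it reports no verdict.
The state is a dict: "t": time; "joints": joint angles; "qd": joint speeds; "tau": joint torques, N m; "tcp_pos": TCP position; "tcp_rot": TCP orientation; "contact_force": force on the tool from outside, world axes, zero at the start; "ft_torque": the same for the moment, N m; "width": finger opening in mm.
Only numpy, scipy, OpenCV 4.12 (cv2) and the standard library are available. Lean on these libraries where they do the work, as an engineer would, in place of code of your own. Each camera call takes 0.05 s, during which the arm holds its last target.

TASK

The little blue forming press on the jeweller's bench has lost its handle, and a new brass one lies freshly cast in the open aluminium mould on the sloping wooden rest. Draw the handle out of the mould, fit its square bore over the square screw end on top of the press with the bar at any of the four ways round, press it fully home with the gripper, and let go. Leave the jar, the file and the steel doming block where they are.

Things in the scene. Friction and masses are not known exactly. Their poses are not given: they have to be found in the camera images.
- handle: brass casting, 0.2-0.3 kg: bar 90 (y) x 18 (x) x 10 mm (z) with a square boss in the middle, 26 x 26 mm, flats facing x and y, from z 0 to 40. Origin: centre of underside = mouth of the square bore, 16.5 mm wide, flats facing x and y, open below, 32 deep. z points out of the mould. In the mould the bar is sunk flush; the top 30 mm of the boss stands out as the grip.
- rest: fixed wooden rest with the aluminium mould half, 132 mm wide (y), about 90 deep, 76 tall at its far edge; origin at table height under its middle. The mould face slopes down 30 degrees to the rest's -x side (roughly to the robot): its normal is (-0.5, 0, 0.866) in the rest's frame. Face: 64 mm up the slope by 124 mm along y.
- cavity (a point): centre of the floor of the mould cavity, 10 mm below the mould's sloping face; the cavity has the outline of the handle with 1.5 mm play all round. Axes as rest (not sloped); the handle's origin starts here.
- press: fixed blue C-frame hand press, base 130 x 110 mm, origin at table height under its vertical screw axis; the column stands on the +x side, no higher than the frame's flat top at 130 mm. On top: a round collar, 34 mm diameter, from 130 to 136 mm, then the square screw end.
- seat (a point): centre of the top face of the press's collar (136 mm high), where the handle's underside rests when fully home. The fixed square screw end rises 28 mm above it: 14 mm square with flats facing this point's x and y axes, the last 8 mm tapering to 6 mm square. It does not turn.
- jar: bystander: amber jar with black lid, 44 mm diameter, 60 mm tall, loose; origin at the centre of its underside
- file: bystander: needle file with orange handle lying along its x axis, 160 mm long, 16 mm wide, 12 mm high, loose; origin at the underside near its middle
- dapblock: bystander: steel doming block, 50 mm cube, loose; origin at the centre of its underside
Mind the look-alikes: they are no part of the job. Several things have the shape of the handle; the one meant has the colours described above.

How it is judged:
By the outcome, as a careful person would: the job done as asked, in the order asked, and still so for the second after the job is handed in, with the robot touching nothing.
It also fails if it takes over 45 s, if anything falls off the work surface, if the arm or the gripper's body presses on something with over 40 N, if the wrist force passes 120 N, or if a joint passes its speed limit or range.

## Working session

There is one attempt and no reset: what is moved stays moved. The work goes in short steps, Python scripts to look and compute and a tool call to move; the robot and the scene stay as the last step left them, time stands still between calls to the robot, and variables do not carry over. Pictures are saved under pics/ and viewed, and the job is handed in when it is done.

Besides the shell and the picture viewer there is one more tool, called after "Request:" by a JSON object that holds its "method" and its "body", one argument or row to a line. send_rows: Moves the arm, as the interface text tells. Shift numbers are shares of 0.025 m and turn numbers shares of 0.1 rad, none past 1 either way. Its arguments: {"type":"object","properties":{"motion":{"type":"array","items":{"type":"array","items":{"type":"array","items":{"type":"number","minimum":-1,"maximum":1}}}}},"required":["motion"]}

```bash
mkdir -p pics; ls
python3 - <<'E'
from bench import robot
import cv2,numpy as np
np.set_printoptions(precision=4,suppress=True)
s=robot.get_state()
for k,v in s.items(): print(k,np.array(v))
for n in ("scene","top"):
    im=robot.snapshot(n); cv2.imwrite(f"pics/{n}0.png",im[:,:,::-1])
    print(n,robot.camera_model(n))
E
```

```text
pics
t 0.0
joints [-1.3967  0.6001 -0.0026  1.6001  0.0018  0.9429 -0.0798]
qd [-0.001   0.0004  0.0004  0.0004 -0.0003  0.     -0.0004]
tau [ -0.0015 -77.6449   1.5647 -25.7997   0.0124   0.0091   0.    ]
tcp_pos [179.852  701.9001 255.4158]
tcp_rot [[ 0.9687 -0.0003  0.2481]
 [-0.2481 -0.0015  0.9687]
 [ 0.0001 -1.     -0.0015]]
contact_force [-0.0549  0.3068  0.3767]
ft_torque [-0.0099 -0.0162  0.0129]
width 85.49802608696142
scene {'fx': 444.53030998537287, 'fy': 444.53030998537287, 'cx': 286.09445957778996, 'cy': 212.87985845530903, 'R': array([[ 0.7874,  0.616 ,  0.0235],
       [ 0.3601, -0.4287, -0.8286],
       [-0.5003,  0.6609, -0.5594]]), 't': array([-451.4824, -144.8653, 1351.2038])}
top {'fx': 545.2111624807121, 'fy': 545.2111624807121, 'cx': 287.88697820306174, 'cy': 214.2191604976649, 'R': array([[-0.0046, -0.9999, -0.0135],
       [-0.982 ,  0.0071, -0.1889],
       [ 0.189 ,  0.0124, -0.9819]]), 't': array([ -25.8164,  600.16  , 1269.0693])}
```

View pics/scene0.png

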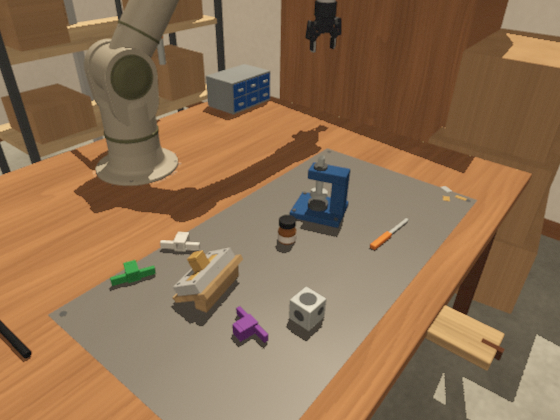

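View pics/top0.png

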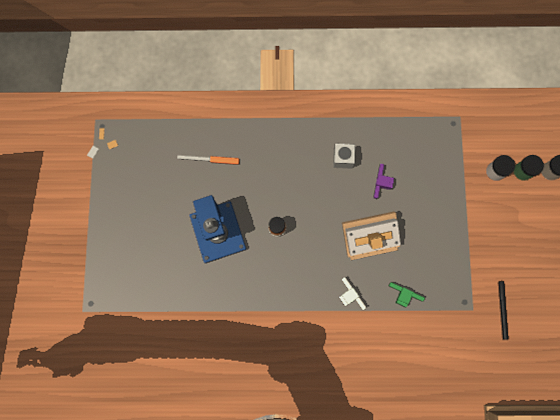

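The scene view shows the rest with the brass boss at about (200,262) and the press with its screw end at about (320,165). In the top view the rest is near (373,237) and the press near (217,230). The white, green and purple look-alikes are lying on the mat. I'll enlarge these areas.

Run:
```python
import cv2,numpy as np
s=cv2.imread("pics/scene0.png");t=cv2.imread("pics/top0.png")
def crop(im,u0,v0,w,h,k,n):
    c=cv2.resize(im[v0:v0+h,u0:u0+w],None,fx=k,fy=k,interpolation=cv2.INTER_CUBIC)
    for u in range((u0+9)//10*10,u0+w,10):
        cv2.line(c,((u-u0)*k,0),((u-u0)*k,6),(0,255,255),1); cv2.putText(c,str(u),((u-u0)*k,16),0,.35,(0,255,255),1)
    for v in range((v0+9)//10*10,v0+h,10):
        cv2.line(c,(0,(v-v0)*k),(6,(v-v0)*k),(0,255,255),1); cv2.putText(c,str(v),(8,(v-v0)*k+4),0,.35,(0,255,255),1)
    cv2.imwrite(n,c)
crop(t,330,200,80,70,9,"pics/t_rest.png")
crop(t,175,185,80,85,7,"pics/t_press.png")
crop(s,165,235,90,75,8,"pics/s_rest.png")
crop(s,280,145,80,85,7,"pics/s_press.png")
```

```text
(no output)
```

View pics/t_rest.png

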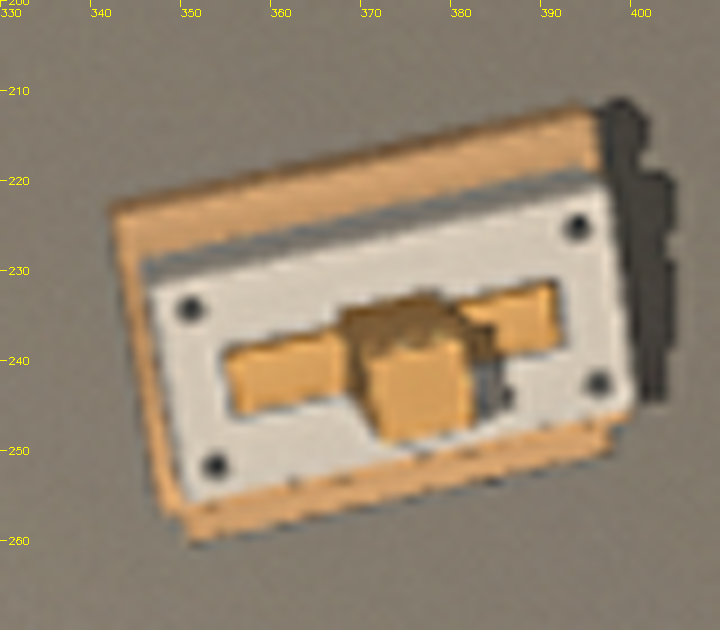

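View pics/t_press.png

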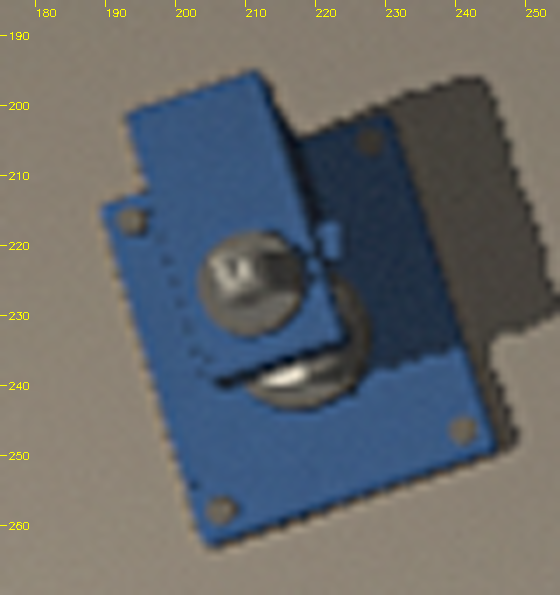

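View pics/s_rest.png

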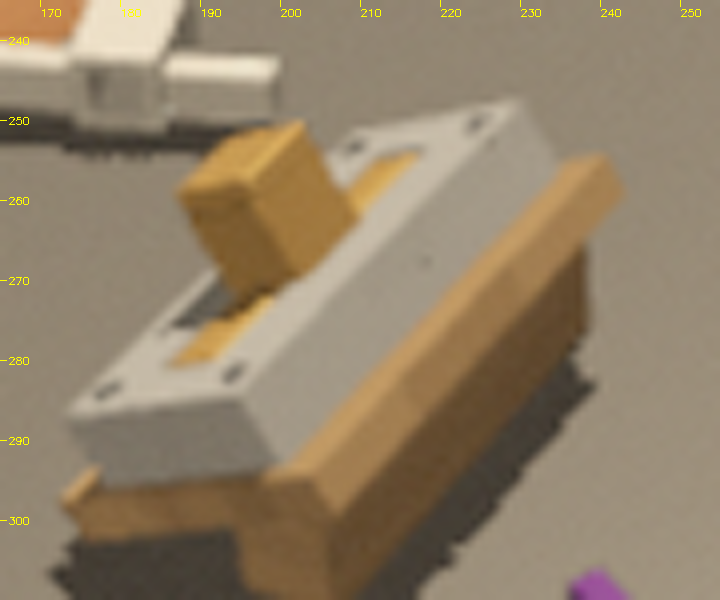

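View pics/s_press.png

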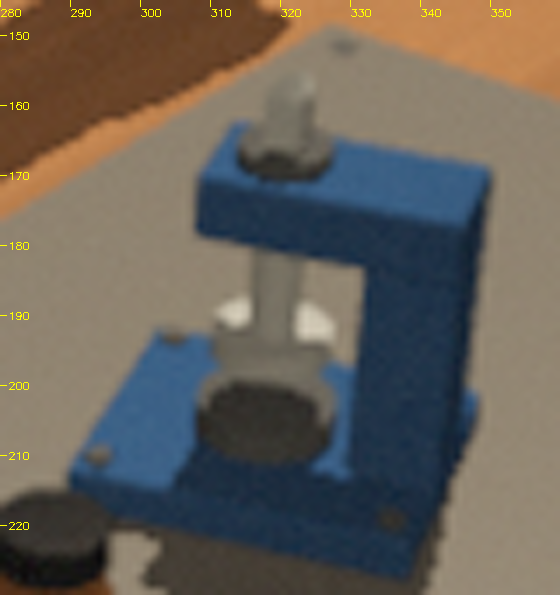

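```bash
cat > h.py <<'E'
import numpy as np,cv2
from scipy.optimize import least_squares
from bench import robot
np.set_printoptions(precision=3,suppress=True)
CM={n:robot.camera_model(n) for n in("scene","top")}
def proj(n,X):
    c=CM[n];P=np.atleast_2d(X)@np.array(c["R"]).T+np.array(c["t"])
    return np.c_[c["fx"]*P[:,0]/P[:,2]+c["cx"],c["fy"]*P[:,1]/P[:,2]+c["cy"]]
def Rz(a): return np.array([[np.cos(a),-np.sin(a),0],[np.sin(a),np.cos(a),0],[0,0,1]])
TILT=np.array([[.8660254,0,-.5],[0,1,0],[.5,0,.8660254]])
def px(p,k,o): return (np.array(p,float)+.5)/k-.5+np.array(o)
HB=[(x,y,0) for x in(0,)for y in(0,)]
def crop(im,u0,v0,w,h,k,n,polys=()):
    c=cv2.resize(im[v0:v0+h,u0:u0+w],None,fx=k,fy=k,interpolation=cv2.INTER_CUBIC)
    for p,col in polys:
        q=((np.array(p)+.5-[u0,v0])*k-.5).round().astype(int); cv2.polylines(c,[q],True,col,1)
    for u in range((u0+9)//10*10,u0+w,10): cv2.putText(c,str(u),((u-u0)*k,10),0,.35,(0,255,255),1)
    for v in range((v0+9)//10*10,v0+h,10): cv2.putText(c,str(v),(0,(v-v0)*k+4),0,.35,(0,255,255),1)
    cv2.imwrite(n,c)
def sq(hx,hy,z): return np.array([(hx,hy,z),(-hx,hy,z),(-hx,-hy,z),(hx,-hy,z)],float)
E
cat > fit.py <<'E'
from h import *
s=cv2.imread("pics/scene0.png");t=cv2.imread("pics/top0.png")
# order: (+x,+y),(-x,+y),(-x,-y),(+x,-y)
tb=px([(222,348),(237,418),(565,348),(555,281)],9,(330,200))
tt=px([(362,360),(382,441),(478,425),(466,336)],9,(330,200))
sb=px([(423,150),(380,152),(167,363),(215,362)],8,(165,235))
st=px([(302,122),(236,133),(180,192),(250,190)],8,(165,235))
def pose(p): return lambda Q:(Q@TILT.T)@Rz(p[3]).T+p[:3]
def res(p,which="both"):
    f=pose(p);r=[]
    if which!="scene": r+=[proj("top",f(sq(9,45,10)))-tb,proj("top",f(sq(13,13,40)))-tt]
    if which!="top": r+=[proj("scene",f(sq(9,45,10)))-sb,proj("scene",f(sq(13,13,40)))-st]
    return np.concatenate(r).ravel()
for w in("both","top","scene"):
    o=least_squares(res,[550,-200,40,.2],args=(w,),loss="soft_l1");print(w,o.x,np.sqrt(np.mean(o.fun**2)))
    if w=="both": H=o.x; print(o.fun.reshape(-1,2).round(1).tolist())
f=pose(H);ps=[sq(9,45,10),sq(13,13,40),sq(13,13,10)]
for n,im,a in(("top",t,(330,200,80,70,9,"pics/t_fit.png")),("scene",s,(165,235,90,75,8,"pics/s_fit.png"))):
    crop(im,*a,polys=[(proj(n,f(p)),(255,0,0)) for p in ps])
# press
bt=px([(104,205),(212,547),(495,450),(392,112)],7,(175,185))  # base top in top view (+x+y),(-x+y),(-x-y),(+x-y)
bs=px([(480,405),(160,328),(70,472)],7,(280,145))
ft=px([(125,115),(215,385),(345,340),(260,70)],7,(175,185))   # frame top 130: +x+y,-x+y,-x-y,+x-y
fs=px([(240,122),(200,175),(455,222),(490,172)],7,(280,145)) # -x+y,-x-y,+x-y,+x+y
ct=px([(253,282)],7,(175,185)); tip_t=px([(228,266)],7,(175,185))
cs=px([(285,148)],7,(280,145)); tip_s=px([(293,78)],7,(280,145))
# params x,y,yaw, frame xmin,xmax,hy, base xmin(=xmin+130), basez
def rect(a,b,h,z): return np.array([(b,h,z),(a,h,z),(a,-h,z),(b,-h,z)],float)
def resp(p,w="both"):
    g=lambda Q:np.atleast_2d(Q)@Rz(p[2]).T+[p[0],p[1],0]
    F=g(rect(p[3],p[4],p[5],130));B=g(rect(p[6],p[6]+130,55,p[7]));r=[]
    if w!="scene": r+=[proj("top",F)-ft,proj("top",B)-bt,2*(proj("top",g([0,0,133]))-ct),proj("top",g([0,0,164]))-tip_t]
    if w!="top": r+=[proj("scene",F[[1,2,3,0]])-fs,2*(proj("scene",g([0,0,133]))-cs),proj("scene",g([0,0,164]))-tip_s]
    return np.concatenate(r).ravel()
for w in("both","top","scene"):
    o=least_squares(resp,[580,170,.3,-25,80,25,-50,15],args=(w,),loss="soft_l1");print(w,o.x,np.sqrt(np.mean(o.fun**2)))
    if w=="both": P=o.x; print(o.fun.reshape(-1,2).round(1).tolist())
g=lambda Q:np.atleast_2d(Q)@Rz(P[2]).T+[P[0],P[1],0]
th=np.linspace(0,6.28,40)
circ=lambda z:np.c_[17*np.cos(th),17*np.sin(th),z+0*th]
ps=[rect(P[3],P[4],P[5],130),rect(P[6],P[6]+130,55,P[7]),circ(130),circ(136),sq(7,7,136),sq(7,7,156),sq(3,3,164)]
for n,im,a in(("top",t,(175,185,80,85,7,"pics/t_fitp.png")),("scene",s,(280,145,80,85,7,"pics/s_fitp.png"))):
    crop(im,*a,polys=[(proj(n,g(p)),(0,255,0)) for p in ps])
E
python3 fit.py
```

```text
both [ 545.327 -234.421   42.91     0.204] 0.4554466641556996
[[0.4, 0.5], [-0.2, -0.5], [-0.5, -0.4], [-0.3, 0.2], [0.4, -0.6], [-0.3, 0.3], [-0.3, -0.1], [-0.4, -0.3], [0.1, -0.0], [-0.5, 0.9], [-0.1, 0.4], [-0.0, -0.3], [0.5, -0.1], [0.1, 0.2], [-0.7, 0.1], [-0.7, -1.3]]
top [ 542.707 -232.356   59.234    0.202] 0.33332918432509023
scene [ 543.341 -232.408   40.557   31.62 ] 0.5024308751473955
both [561.831 146.498   0.318 -25.909  67.767  22.744 -58.859   4.76 ] 0.582481490640095
[[0.4, -0.2], [-0.7, -0.7], [-0.3, -0.6], [-0.1, 0.1], [0.0, 0.2], [-0.6, -0.1], [1.0, -0.2], [0.2, -0.0], [-0.2, 0.0], [1.3, -0.0], [-0.9, -0.9], [-0.7, -0.5], [0.4, -0.0], [-0.2, -1.3], [0.2, 0.3], [-0.2, -1.2]]
top [561.869 146.651  -5.962 -27.741  67.748  22.872 -58.68    3.382] 0.4260270635731989
scene [562.512 145.207   0.284 -23.73   68.133  21.06  -50.     15.   ] 0.43926630348561746
```

```bash
cd pics
python3 - <<'E'
import cv2,numpy as np
a=[cv2.resize(cv2.imread(f),(560,480)) for f in("t_fit.png","s_fit.png")]
b=[cv2.resize(cv2.imread(f),(560,595)) for f in("t_fitp.png","s_fitp.png")]
cv2.imwrite("fa.png",cv2.resize(np.hstack(a),(800,343)));cv2.imwrite("fb.png",cv2.resize(np.hstack(b),(800,425)))
E
```

```text
(no output)
```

View pics/fa.png

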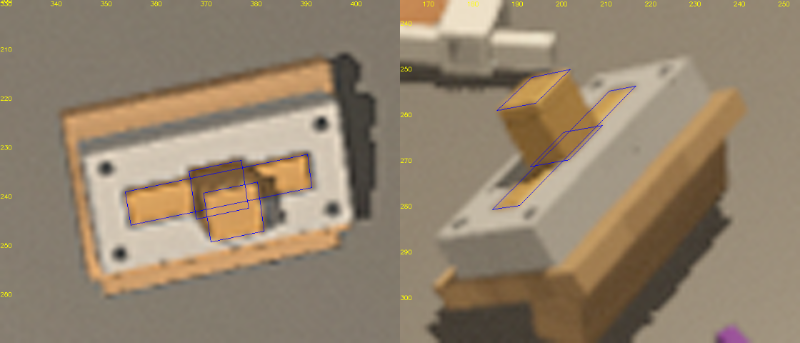

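View pics/fb.png

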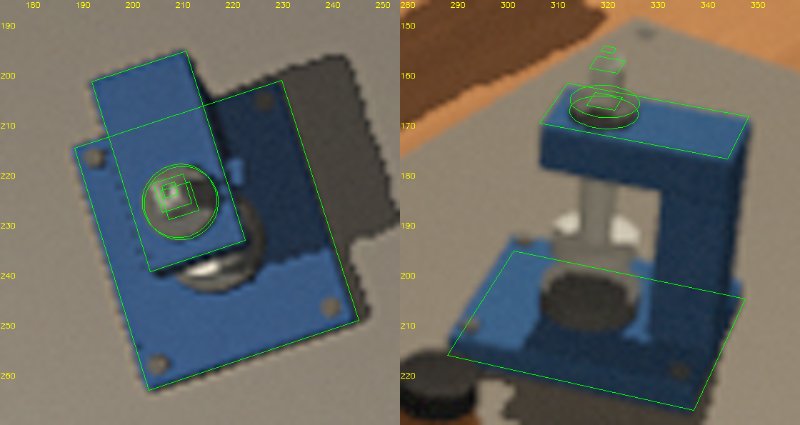

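The overlays match the images to about 0.5 px. The handle origin is near (545, -234, 43) with yaw 0.204, and the screw axis is near (562, 146.5) with yaw 0.318. Both agree with the given heights and reach. The first move is a turn of about -0.455 rad, then travel.

Request:
{"method": "send_rows", "body": {
  "motion": [
    [[1,0,0,0,-1],[1,0,0,0,-1],[1,0,0,0,-1],[1,0,0,0,-1],[1,0,0,0,-0.55],[1,0.6,0,-1,0],[1,0.6,0,-1,0],[1,0.6,0,-1,0]]
  ]
}}

```text
t: 0.77
tcp_pos: [233.4, 640.4, 250.6]
tcp_rot: [[0.971, -0.006, -0.237], [0.237, -0.006, 0.971], [-0.007, -1.0, -0.004]]
contact_force: [-0.0, 0.7, 1.4]
width: 85.6
```

Request:
{"method": "send_rows", "body": {
  "motion": [
    [[1,0.6,0,-1,0],[1,0.6,0,-1,0],[1,0.6,0,-1,0],[1,0.6,0,-1,0],[1,0.6,0,-1,0],[1,0.6,0,-1,0],[1,0.6,0,-1,0],[1,0.6,0,-1,0]]
  ]
}}

```text
t: 1.43
tcp_pos: [403.0, 464.7, 247.6]
tcp_rot: [[0.971, -0.009, -0.24], [0.24, -0.011, 0.971], [-0.011, -1.0, -0.008]]
contact_force: [0.0, -0.1, 0.6]
width: 85.4
```

Request:
{"method": "send_rows", "body": {
  "motion": [
    [[1,0.6,0,-1,0],[1,0.6,0,-1,0],[1,0.6,0,-1,0],[1,0.6,0,-1,0],[1,0.6,0,-1,0],[1,0,0,-1,0],[1,-0.3,0,-1,0],[1,-0.3,0,-1,0]]
  ]
}}

```text
t: 2.1
tcp_pos: [517.9, 273.9, 245.9]
tcp_rot: [[0.972, -0.01, -0.236], [0.236, -0.013, 0.972], [-0.013, -1.0, -0.011]]
contact_force: [0.2, 0.4, 0.2]
width: 85.2
```

Request:
{"method": "send_rows", "body": {
  "motion": [
    [[1,-0.3,0,-1,0],[1,-0.3,0,-1,0],[1,-0.3,0,-1,0],[1,-0.3,0,-1,0],[1,-0.3,0,-1,0],[1,-0.3,0,-1,0],[1,-0.3,0,-1,0],[1,-0.3,0,-1,0]]
  ]
}}

```text
t: 2.77
tcp_pos: [504.2, 54.0, 247.0]
tcp_rot: [[0.972, -0.014, -0.236], [0.235, -0.015, 0.972], [-0.017, -1.0, -0.012]]
contact_force: [0.7, -0.8, -0.1]
width: 85.6
```

Request:
{"method": "send_rows", "body": {
  "motion": [
    [[1,-0.3,0,-1,0],[1,-0.3,0,-1,0],[1,-0.3,0,-1,0],[1,-0.3,0,-1,0],[1,-0.3,0,-1,0],[1,0,0,0,0.3]]
  ]
}}

```text
t: 3.27
tcp_pos: [494.1, -88.3, 248.4]
tcp_rot: [[0.98, -0.017, -0.201], [0.2, -0.018, 0.98], [-0.02, -1.0, -0.014]]
contact_force: [0.0, -0.3, 0.5]
width: 85.3
```

```bash
cat > go.py <<'E'
import sys,numpy as np
from h import *
# go.py x y z yaw -> remaining in tool axes (shares)
x,y,z,yaw=map(float,sys.argv[1:5]);s=robot.get_state()
R=np.array(s["tcp_rot"]);d=np.array([x,y,z])-s["tcp_pos"]
cy=np.arctan2(R[1,0],R[0,0]);dy=(yaw-cy+np.pi)%(2*np.pi)-np.pi
print("t",s["t"],"pos",np.array(s["tcp_pos"]),"yaw %.3f"%cy,"tilt",R[:2,1],"w %.1f"%s["width"],"F",np.array(s["contact_force"]))
Rd=R@np.array([[np.cos(-dy),0,np.sin(-dy)],[0,1,0],[-np.sin(-dy),0,np.cos(-dy)]])
print("rem world",d,"tool shares now",R.T@d/25,"after turn",Rd.T@d/25,"turn share %.2f"%(-dy/.1))
E
python3 go.py 530.6 -237.4 130 .204
```

```text
t 3.2667 pos [494.129 -88.275 248.447] yaw 0.202 tilt [-0.017 -0.018] w 85.3 F [ 0.025 -0.305  0.5  ]
rem world [  36.471 -149.125 -118.447] tool shares now [ 0.329  4.816 -6.071] after turn [ 0.315  4.816 -6.071] turn share -0.02
```

Request:
{"method": "send_rows", "body": {
  "motion": [
    [[1,0,0,-1,0],[1,0,0,-1,0],[1,0.1,0.6,-1,0],[1,0.1,0.8,-1,0],[1,0.1,1,-1,0],[1,0.1,1,-1,0],[1,0,1,-0.3,0],[1,0,0,0,0]]
  ]
}}

```text
t: 3.93
tcp_pos: [535.7, -249.5, 137.0]
tcp_rot: [[0.981, -0.013, -0.195], [0.195, -0.018, 0.981], [-0.016, -1.0, -0.015]]
contact_force: [-0.4, -0.2, -0.5]
width: 85.4
```

```bash
python3 go.py 530.6 -237.4 100 .204
```

```text
t 3.9333 pos [ 535.735 -249.453  136.963] yaw 0.196 tilt [-0.013 -0.018] w 85.4 F [-0.401 -0.203 -0.547]
rem world [ -5.135  12.053 -36.963] tool shares now [-0.084  1.472  0.536] after turn [-0.08   1.472  0.536] turn share -0.08
```

Request:
{"method": "send_rows", "body": {
  "motion": [
    [[0.7,-0.1,0.7,0.5,0],[0.7,0,0.5,0,0],[0.7,0,0,0,-0.1]]
  ]
}}

```text
t: 4.18
tcp_pos: [530.5, -237.6, 106.2]
tcp_rot: [[0.979, -0.014, -0.203], [0.203, -0.018, 0.979], [-0.017, -1.0, -0.014]]
contact_force: [0.7, -0.2, 1.2]
width: 59.9
```

```bash
python3 go.py 530.6 -237.4 81 .204
python3 - <<'E'
from h import *
t=robot.snapshot("top")[:,:,::-1].copy();s=robot.snapshot("scene")[:,:,::-1].copy()
crop(t,320,190,100,80,6,"pics/t1.png");crop(s,140,200,120,100,6,"pics/s1.png")
a=cv2.imread("pics/t1.png");b=cv2.imread("pics/s1.png")
cv2.imwrite("pics/c1.png",np.hstack([cv2.resize(a,(400,320)),cv2.resize(b,(384,320))]))
E
```

```text
t 4.1833 pos [ 530.507 -237.585  106.163] yaw 0.204 tilt [-0.014 -0.018] w 59.9 F [ 0.704 -0.189  1.222]
rem world [  0.093   0.185 -25.163] tool shares now [0.023 1.006 0.021] after turn [0.023 1.006 0.021] turn share 0.00
```

View pics/c1.png

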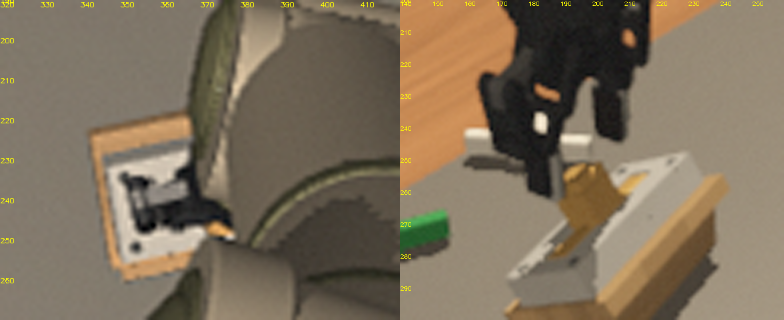

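The fingers straddle the boss in the scene view, with the left tip at about (183,258), the right at (204,238) and the boss at (197,260). Next I lower and close.

Request:
{"method": "send_rows", "body": {
  "motion": [
    [[0.6,0,0.6,0,0],[0.6,0,0.4,0,0],[0.6,0,0.2,0,0]]
  ]
}}

```text
t: 4.53
tcp_pos: [534.2, -238.5, 82.1]
tcp_rot: [[0.979, -0.004, -0.205], [0.205, -0.021, 0.979], [-0.009, -1.0, -0.019]]
contact_force: [-0.2, -0.3, -0.4]
width: 51.2
```

Request:
{"method": "send_rows", "body": {
  "motion": [
    [[0.4,0,0,0,0],[0,0,0,0,0],[0,0,0,0,0],[0,0,0,0,0],[0,0,0,0,0]]
  ]
}}

```text
t: 4.95
tcp_pos: [534.8, -238.3, 84.0]
tcp_rot: [[0.979, -0.004, -0.206], [0.206, -0.021, 0.978], [-0.008, -1.0, -0.02]]
contact_force: [-0.7, 0.8, -2.6]
width: 25.0
```

Request:
{"method": "send_rows", "body": {
  "motion": [
    [[0,0,0,0,0],[0,-0.1,-0.17,0,0],[0,-0.1,-0.17,0,0],[0,-0.1,-0.17,0,0]]
  ]
}}

```text
t: 5.28
tcp_pos: [527.0, -239.4, 97.2]
tcp_rot: [[0.979, -0.005, -0.206], [0.206, -0.02, 0.978], [-0.009, -1.0, -0.019]]
contact_force: [-0.0, -0.0, -1.7]
width: 24.7
```

Request:
{"method": "send_rows", "body": {
  "motion": [
    [[0,-0.2,-0.35,0,0],[0,-0.3,-0.5,0,0],[0,0,-1,0,0],[0,0,-1,0,0],[0,0,-1,0,0],[0,0,0,0,0]]
  ]
}}

```text
t: 5.78
tcp_pos: [509.3, -241.3, 202.1]
tcp_rot: [[0.979, -0.007, -0.204], [0.204, -0.021, 0.979], [-0.011, -1.0, -0.019]]
contact_force: [0.7, -0.1, -2.4]
width: 24.8
```

```bash
python3 go.py 561.8 146.5 200 -1.253
python3 - <<'E'
from h import *
s=robot.snapshot("scene")[:,:,::-1].copy()
crop(s,130,170,130,120,6,"pics/s2.png")
E
```

```text
t 5.7833 pos [ 509.343 -241.251  202.058] yaw 0.205 tilt [-0.007 -0.021] w 24.8 F [ 0.707 -0.066 -2.418]
rem world [ 52.457 387.751  -2.058] tool shares now [ 5.216 -0.252 14.755] after turn [-14.076  -0.252   6.84 ] turn share 14.58
```

View pics/s2.png

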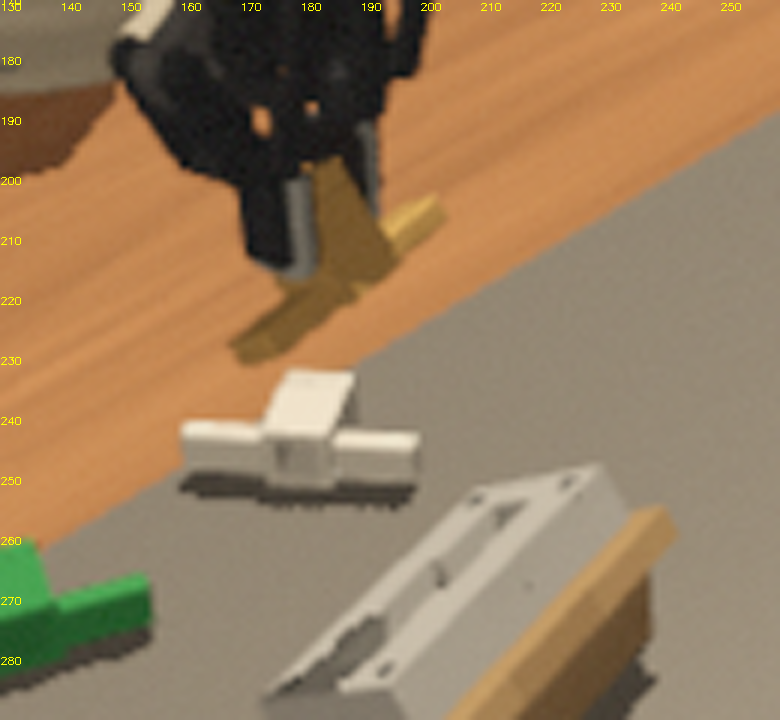

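The brass handle is clear of the mould and held tilted 30°, with the boss at about (187,212). The tool can't tilt, so I'll pivot the handle upright in the pads by pushing its foot against the column's flat side face.

Request:
{"method": "send_rows", "body": {
  "motion": [
    [[0,0,-1,0,1],[0,0,-1,0,1],[0,0,-0.5,0,1],[0,0,0,0,1],[0,0,0,0,1],[0,0,0,0,1],[0,0,0,0,1],[0,0,0,0,1]]
  ]
}}

```text
t: 6.5
tcp_pos: [501.1, -240.2, 263.3]
tcp_rot: [[0.807, -0.015, 0.59], [-0.591, -0.017, 0.807], [-0.002, -1.0, -0.023]]
contact_force: [-0.8, 0.6, -1.8]
width: 24.8
```

Request:
{"method": "send_rows", "body": {
  "motion": [
    [[0,0,0,0,1],[0,0,0,0,1],[0,0,0,0,1],[0,0,0,0,1],[0,0,0,0,1],[0,0,0,0,0]]
  ]
}}

```text
t: 7.0
tcp_pos: [494.7, -239.3, 258.9]
tcp_rot: [[0.396, -0.024, 0.918], [-0.918, -0.015, 0.395], [0.004, -1.0, -0.028]]
contact_force: [-0.3, 0.3, -1.9]
width: 24.9
```

```bash
python3 go.py 591.5 219.4 260 -1.253;python3 -c "
from h import *; print(np.array(robot.get_state()['joints']))"
```

```text
t 7.0 pos [ 494.726 -239.288  258.916] yaw -1.164 tilt [-0.024 -0.015] w 24.9 F [-0.323  0.28  -1.852]
rem world [ 96.774 458.688   1.084] tool shares now [-15.318  -0.413  10.808] after turn [-16.218  -0.413   9.403] turn share 0.89
[ 0.11   0.404  0.311  2.005 -0.14   0.772  0.907]
```

Request:
{"method": "send_rows", "body": {
  "motion": [
    [[0,-0.5,0,0.3,0.9],[0,-1,0,0.6,0],[0,-1,0,0.6,0],[0,-1,0,0.6,0],[0,-1,0,0.6,0],[0,-1,0,0.6,0],[0,-1,0,0.6,0],[0,-1,0,0.6,0]]
  ]
}}

```text
t: 7.67
tcp_pos: [535.2, -26.0, 250.3]
tcp_rot: [[0.32, -0.032, 0.947], [-0.948, -0.019, 0.319], [0.008, -0.999, -0.037]]
contact_force: [1.1, -0.4, -1.7]
width: 24.9
```

Request:
{"method": "send_rows", "body": {
  "motion": [
    [[0,-1,0,0.6,0],[0,-1,0,0.6,0],[0,-1,0,0.6,0],[0,-1,0,0.6,0],[0,-1,0,0.6,0],[0,-1,0,0.5,0],[0,-1,0,0.5,0],[0,-0.5,0,0.3,0]]
  ]
}}

```text
t: 8.33
tcp_pos: [570.7, 198.7, 240.2]
tcp_rot: [[0.35, -0.039, 0.936], [-0.937, -0.021, 0.35], [0.006, -0.999, -0.044]]
contact_force: [-0.6, 0.9, -2.1]
width: 24.7
```

```bash
python3 go.py 591.5 219.4 260 -1.253
```

```text
t 8.3333 pos [570.696 198.742 240.15 ] yaw -1.213 tilt [-0.039 -0.021] w 24.7 F [-0.622  0.87  -2.12 ]
rem world [20.804 20.658 19.85 ] tool shares now [-0.478 -0.843  1.033] after turn [-0.519 -0.843  1.013] turn share 0.40
```

Request:
{"method": "send_rows", "body": {
  "motion": [
    [[0,-0.6,0.5,0.6,0.4],[0,-0.2,1,0.5,0],[0,0,1,0,0],[0,0,0.7,0,0],[0,0,0,0,0]]
  ]
}}

```text
t: 8.75
tcp_pos: [586.5, 230.4, 154.8]
tcp_rot: [[0.33, -0.039, 0.943], [-0.944, -0.02, 0.33], [0.006, -0.999, -0.043]]
contact_force: [-1.0, 0.5, -2.6]
width: 24.8
```

```bash
python3 go.py 591.5 219.4 135 -1.253;  python3 - <<'E'
from h import *
s=robot.snapshot("scene")[:,:,::-1].copy();t=robot.snapshot("top")[:,:,::-1].copy()
crop(s,270,100,110,110,6,"pics/s3.png");crop(t,150,150,110,110,6,"pics/t3.png")
a=cv2.imread("pics/t3.png");b=cv2.imread("pics/s3.png")
cv2.imwrite("pics/c3.png",np.hstack([cv2.resize(a,(400,400)),cv2.resize(b,(400,400))]))
E
```

```text
t 8.75 pos [586.452 230.409 154.759] yaw -1.234 tilt [-0.039 -0.02 ] w 24.8 F [-1.     0.496 -2.561]
rem world [  5.048 -11.009 -19.759] tool shares now [0.478 0.79  0.079] after turn [0.476 0.79  0.088] turn share 0.19
```

View pics/c3.png

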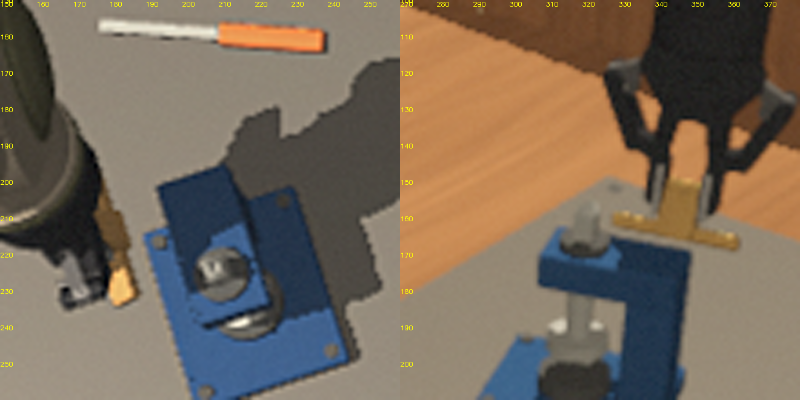

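The handle is on the column's +y side, with the bar at about (180,228) in the top view and still tilted. I lower, then push.

Request:
{"method": "send_rows", "body": {
  "motion": [
    [[0,0,0.5,0.1,0.2],[0,0,0.3,0,0],[0,0.3,0,0,0],[0,0.2,0,0,0],[0,0,0,0,0]]
  ]
}}

```text
t: 9.27
tcp_pos: [596.0, 216.3, 140.1]
tcp_rot: [[0.308, -0.03, 0.951], [-0.951, -0.017, 0.307], [0.006, -0.999, -0.034]]
contact_force: [-0.4, -0.8, -2.4]
width: 24.8
```

```bash
cat > pf.py <<'E'
from h import *
s=robot.get_state();p=np.array(s["tcp_pos"]);R=np.array(s["tcp_rot"])
print("t",s["t"],"press frame",Rz(-.318)@(p-[561.8,146.5,0]),"yaw_rel %.3f"%(np.arctan2(R[1,0],R[0,0])-.318),"F press",Rz(-.318)@s["contact_force"],"tool F",R.T@s["contact_force"],"w %.1f"%s["width"],"tilt tool z %.3f x %.3f"%(R[2,2],R[2,0]))
E
python3 pf.py
```

```text
t 9.2667 press frame [ 54.293  55.637 140.13 ] yaw_rel -1.576 F press [-0.591 -0.627 -2.357] tool F [ 0.615  2.38  -0.507] w 24.8 tilt tool z -0.034 x 0.006
```

Request:
{"method": "send_rows", "body": {
  "motion": [
    [[0,0.2,0.1,0,0],[0,0.2,0.1,0,0],[0,0.1,0,0,0],[0,0,0,0,0]]
  ]
}}

```text
t: 9.6
tcp_pos: [599.4, 207.1, 135.7]
tcp_rot: [[0.309, -0.03, 0.95], [-0.951, -0.01, 0.309], [0.0, -0.999, -0.032]]
contact_force: [0.6, 0.7, -2.7]
width: 24.9
```

```bash
python3 pf.py
```

```text
t 9.6 press frame [ 54.65   45.859 135.707] yaw_rel -1.574 F press [ 0.838  0.513 -2.653] tool F [-0.516  2.625  0.921] w 24.9 tilt tool z -0.032 x 0.000
```

Request:
{"method": "send_rows", "body": {
  "motion": [
    [[0,0.12,0,0,0],[0,0.12,0,0,0]]
  ]
}}

```text
t: 9.77
tcp_pos: [599.7, 206.1, 135.5]
tcp_rot: [[0.312, -0.033, 0.949], [-0.95, -0.004, 0.312], [-0.006, -0.999, -0.033]]
contact_force: [-3.9, 11.7, -3.5]
width: 24.5
```

```bash
python3 pf.py
```

```text
t 9.7667 press frame [ 54.601  44.802 135.473] yaw_rel -1.571 F press [-0.088 12.342 -3.47 ] tool F [-12.321   3.546   0.026] w 24.5 tilt tool z -0.033 x -0.006
```

Request:
{"method": "send_rows", "body": {
  "motion": [
    [[0,0.12,0,0,0],[0,0.12,0,0,0]]
  ]
}}

```text
t: 9.93
tcp_pos: [599.7, 205.8, 135.4]
tcp_rot: [[0.317, -0.036, 0.948], [-0.948, 0.002, 0.317], [-0.013, -0.999, -0.033]]
contact_force: [-3.4, 9.3, -2.8]
width: 24.9
```

```bash
python3 pf.py
```

```text
t 9.9333 press frame [ 54.54   44.527 135.401] yaw_rel -1.567 F press [-0.263  9.923 -2.769] tool F [-9.887  2.904 -0.125] w 24.9 tilt tool z -0.033 x -0.013
```

Request:
{"method": "send_rows", "body": {
  "motion": [
    [[0,0.4,0,0,0],[0,0.4,0,0,0]]
  ]
}}

```text
t: 10.1
tcp_pos: [602.5, 198.4, 135.2]
tcp_rot: [[0.325, -0.041, 0.945], [-0.945, 0.014, 0.326], [-0.027, -0.999, -0.034]]
contact_force: [-7.7, 18.7, 1.8]
width: 24.8
```

```bash
python3 pf.py
```

```text
t 10.1 press frame [ 54.879  36.62  135.2  ] yaw_rel -1.558 F press [-1.469 20.138  1.82 ] tool F [-20.196  -1.24   -1.25 ] w 24.8 tilt tool z -0.034 x -0.027
```

Request:
{"method": "send_rows", "body": {
  "motion": [
    [[0,0.35,0,0,0]]
  ]
}}

```text
t: 10.18
tcp_pos: [603.0, 196.9, 135.2]
tcp_rot: [[0.329, -0.044, 0.943], [-0.944, 0.022, 0.33], [-0.035, -0.999, -0.035]]
contact_force: [-9.7, 25.3, 1.6]
width: 24.8
```

```bash
python3 pf.py
```

```text
t 10.1833 press frame [ 54.947  35.003 135.161] yaw_rel -1.553 F press [-1.322 27.096  1.649] tool F [-27.157  -0.658  -0.876] w 24.8 tilt tool z -0.035 x -0.035
```

```bash
cat > look.py <<'E'
import sys
from h import *
n=sys.argv[1]
s=robot.snapshot("scene")[:,:,::-1].copy();t=robot.snapshot("top")[:,:,::-1].copy()
cv2.imwrite(f"pics/{n}s_raw.png",s);cv2.imwrite(f"pics/{n}t_raw.png",t)
crop(s,270,110,100,100,8,"pics/a.png");crop(t,160,160,100,100,8,"pics/b.png")
cv2.imwrite(f"pics/{n}.png",np.hstack([cv2.resize(cv2.imread(f"pics/{q}.png"),(400,400)) for q in "ba"]))
E
python3 look.py w1;python3 pf.py
```

```text
t 10.2833 press frame [ 54.931  35.112 135.146] yaw_rel -1.554 F press [-0.439 21.823 -0.168] tool F [-21.807   0.946  -0.029] w 24.7 tilt tool z -0.035 x -0.036
```

View pics/w1.png

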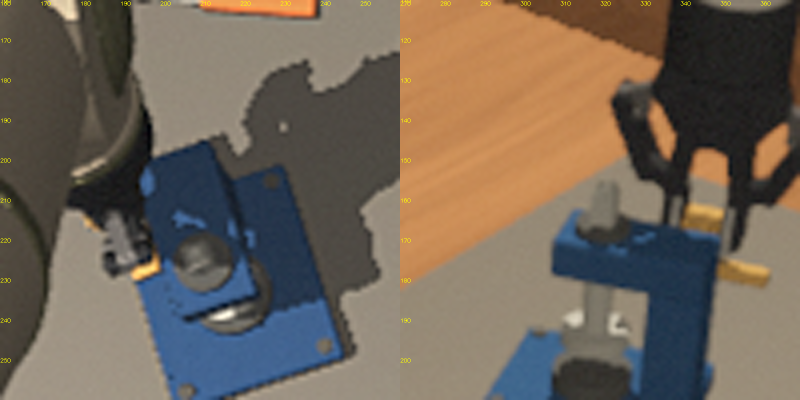

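Request:
{"method": "send_rows", "body": {
  "motion": [
    [[0,0.4,0,0,0]]
  ]
}}

```text
t: 10.37
tcp_pos: [603.1, 196.7, 135.2]
tcp_rot: [[0.334, -0.049, 0.941], [-0.941, 0.032, 0.336], [-0.046, -0.998, -0.036]]
contact_force: [-13.3, 32.5, 5.6]
width: 25.1
```

```bash
python3 pf.py
```

```text
t 10.3667 press frame [ 54.898  34.83  135.174] yaw_rel -1.548 F press [-2.472 35.     5.642] tool F [-35.271  -3.951  -1.809] w 25.1 tilt tool z -0.036 x -0.046
```

Request:
{"method": "send_rows", "body": {
  "motion": [
    [[0,-0.3,0,0,0],[0,-0.6,-0.2,0,0],[0,0,-1,0,0],[0,0,-1,0,0],[0,0,-1,0,0],[0,0,0,0,0]]
  ]
}}

```text
t: 10.87
tcp_pos: [597.7, 218.6, 219.5]
tcp_rot: [[0.337, -0.052, 0.94], [-0.94, 0.031, 0.338], [-0.047, -0.998, -0.039]]
contact_force: [0.6, -0.2, -2.3]
width: 24.9
```

```bash
python3 pf.py;python3 look.py w2
```

```text
t 10.8667 press frame [ 56.659  57.299 219.526] yaw_rel -1.545 F press [ 0.541 -0.434 -2.282] tool F [0.554 2.236 0.617] w 24.9 tilt tool z -0.039 x -0.047
```

View pics/w2.png

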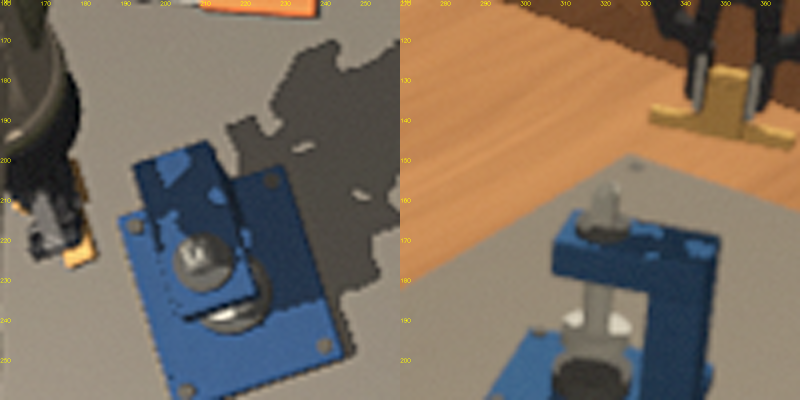

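Request:
{"method": "send_rows", "body": {
  "motion": [
    [[0,0.3,-0.4,-0.3,0.26],[0,0.5,0,-0.5,0],[0,0.5,0,-0.5,0],[0,0.5,0,-0.5,0],[0,0.3,0,-0.3,0],[0,0.1,0,-0.1,0],[0,0,0,0,0]]
  ]
}}

```text
t: 11.55
tcp_pos: [555.4, 141.5, 222.8]
tcp_rot: [[0.302, -0.065, 0.951], [-0.952, 0.024, 0.304], [-0.043, -0.998, -0.055]]
contact_force: [-0.1, 0.2, -2.1]
width: 24.7
```

```bash
python3 pf.py;python3 look.py p1
```

```text
t 11.55 press frame [ -7.689  -2.774 222.755] yaw_rel -1.581 F press [-0.066  0.252 -2.075] tool F [-0.162  2.084  0.046] w 24.7 tilt tool z -0.055 x -0.043
```

View pics/p1.png

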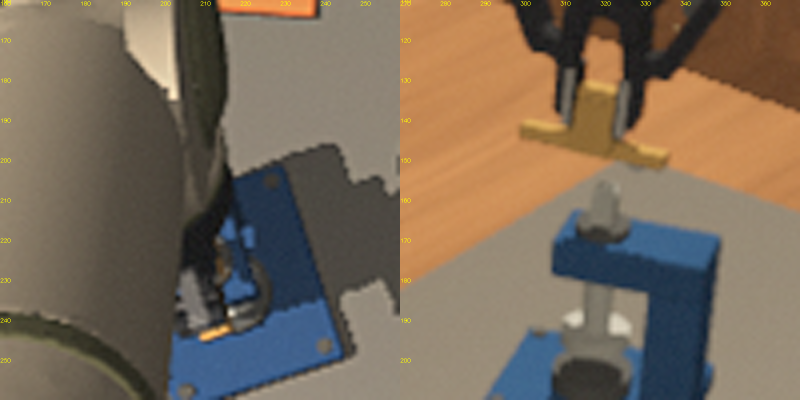

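Run:
```python
from h import *
s=cv2.imread("pics/p1s_raw.png")
crop(s,294,124,50,45,16,"pics/p1z.png")
```

```text
(no output)
```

View pics/p1z.png

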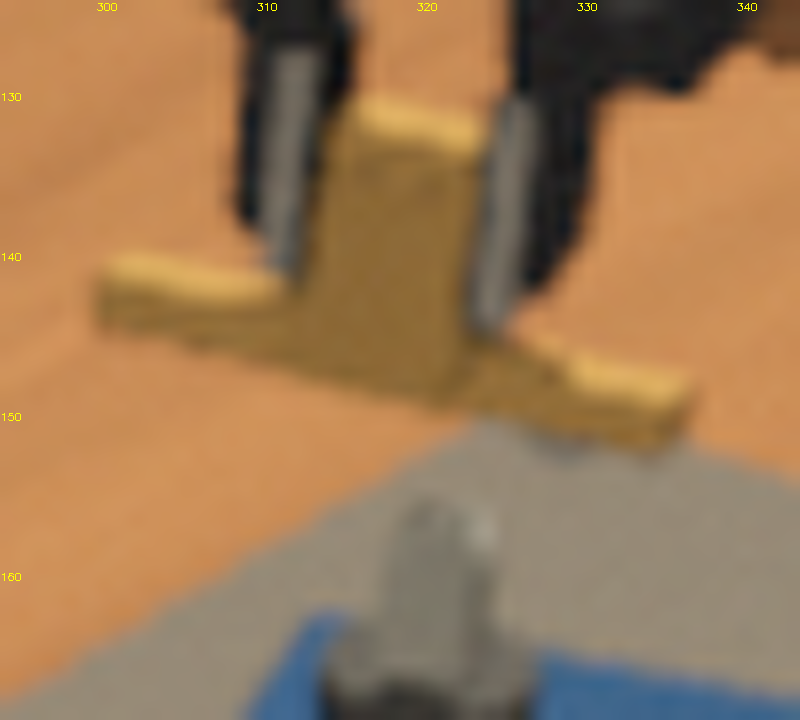

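```bash
cat > hf.py <<'E'
from h import *
from scipy.spatial.transform import Rotation as Ro
import sys
def fit(pts,obs,k,o,z,yaw,freez=False):
    ob=px(obs,k,o);pts=np.array(pts,float)
    def f(p): return pts@(Rz(yaw)@Ro.from_euler('xy',p[2:4]).as_matrix()).T+[p[0],p[1],z]
    r=least_squares(lambda p:np.r_[(proj("scene",f(p))-ob).ravel(),p[2:4]*3],[562,146,0,0],loss="soft_l1")
    print("z",z,"press frame",Rz(-.318)@(np.r_[r.x[:2],0]-[561.8,146.5,0]),"rx,ry deg",np.degrees(r.x[2:]),"rms",np.sqrt(np.mean(r.fun**2)))
    return r,f
E
python3 - <<'E'
from hf import *
pts=[(9,-45,0),(9,45,0),(9,-45,10),(9,45,10),(-9,45,10),(-9,-45,10),(13,-13,40),(13,13,40),(13,-13,0),(13,13,0)]
obs=[(97,330),(672,452),(100,290),(672,402),(692,378),(108,250),(342,125),(480,152),(300,380),(460,408)]
for z in(174,179,184):
    r,f=fit(pts,obs,16,(294,124),z,-1.263)
    if z==179: print(r.fun[:20].reshape(-1,2).round(1).tolist())
# tip of screw check
c=proj("scene",Rz(.318)@np.array([0,0,164])+[561.8,146.5,0]);print("tip proj",c,"observed",px((445,505),16,(294,124)))
c=proj("scene",np.array([[561.8,146.5,136]]));print(c,"collar c obs",px((430,665),16,(294,124)))
E
```

```text
z 174 press frame [-12.646  13.145   0.   ] rx,ry deg [ -1.629 -13.53 ] rms 0.6993246010136088
z 179 press frame [-9.963  2.928  0.   ] rx,ry deg [ -1.615 -13.09 ] rms 0.6991644182674801
[[-0.3, 0.5], [-0.4, 0.4], [0.1, -1.1], [0.3, -0.6], [0.8, -0.5], [1.8, 0.1], [-1.0, -0.3], [0.9, 0.1], [-0.9, 0.3], [-0.5, 0.7]]
z 184 press frame [-7.276 -7.295  0.   ] rx,ry deg [ -1.604 -12.651] rms 0.7180663497352995
tip proj [[321.23  154.472]] observed [321.344 155.094]
[[320.458 164.765]] collar c obs [320.406 165.094]
```

Run:
```python
from hf import *
pts=np.array([(9,-45,0),(9,45,0),(9,-45,10),(9,45,10),(-9,45,10),(-9,-45,10),(13,-13,40),(13,13,40),(13,-13,0),(13,13,0)],float)
ob=px([(97,330),(672,452),(100,290),(672,402),(692,378),(108,250),(342,125),(480,152),(300,380),(460,408)],16,(294,124))
s=cv2.imread("pics/p1s_raw.png");tiles=[]
for ry in(0,-6,-12,-18):
    F=lambda Q,p:np.array(Q,float)@(Rz(-1.263)@Ro.from_euler('xy',[p[2],np.radians(ry)]).as_matrix()).T+[p[0],p[1],179]
    r=least_squares(lambda p:(proj("scene",F(pts,p))-ob).ravel(),[562,146,0])
    print(ry,Rz(-.318)@(np.r_[r.x[:2],0]-[561.8,146.5,0]),np.degrees(r.x[2]),np.sqrt(np.mean(r.fun**2)))
    pol=[sq(13,13,40),sq(9,45,10),[(13,-13,0),(13,13,0),(13,13,40),(13,-13,40)],[(9,-45,0),(9,45,0),(9,45,10),(9,-45,10)]]
    crop(s,294,124,50,45,8,"pics/q.png",[(proj("scene",F(q,r.x)),(255,255,0)) for q in pol])
    tiles.append(cv2.resize(cv2.imread("pics/q.png"),(400,300)))
cv2.imwrite("pics/ry.png",np.vstack([np.hstack(tiles[:2]),np.hstack(tiles[2:])]))
```

```text
0 [-10.812   8.211   0.   ] -2.104846525306116 1.0096855932037005
-6 [-10.412   5.538   0.   ] -1.803443440210271 0.8179711037634093
-12 [-10.096   3.101   0.   ] -1.5372712345205626 0.7202364769936334
-18 [-9.865  0.924  0.   ] -1.2962752723749764 0.7305009099711185
```

View pics/ry.png

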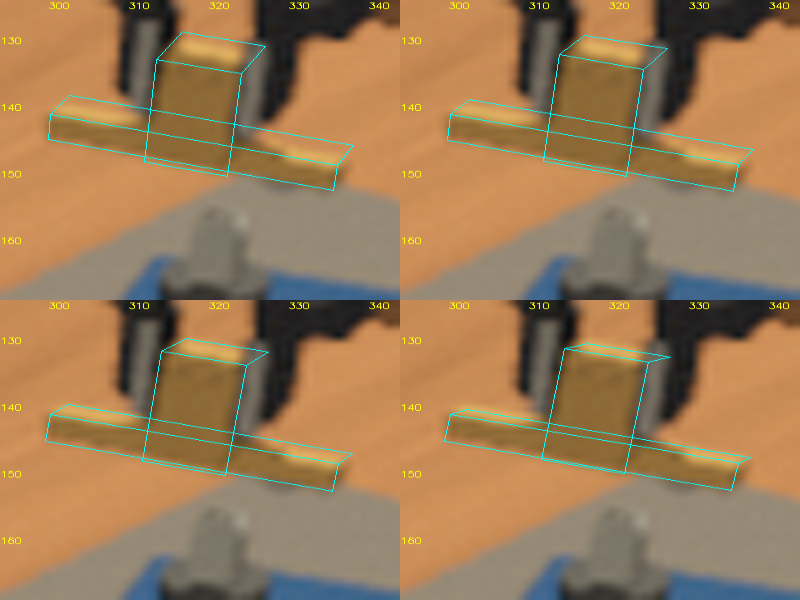

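Request:
{"method": "send_rows", "body": {
  "motion": [
    [[0,0,0.2,0.2,0],[0,0,0.2,0.2,0],[0,0,0,0,0]]
  ]
}}

```text
t: 11.9
tcp_pos: [566.9, 149.1, 211.3]
tcp_rot: [[0.306, -0.063, 0.95], [-0.951, 0.026, 0.308], [-0.044, -0.998, -0.052]]
contact_force: [-0.7, 0.1, -2.0]
width: 24.6
```

```bash
python3 pf.py;python3 look.py p2;  python3 - <<'E'
from h import *
s=cv2.imread("pics/p2s_raw.png")
crop(s,294,124,50,45,16,"pics/p2z.png")
E
```

```text
t 11.9 press frame [  5.622   0.858 211.279] yaw_rel -1.577 F press [-0.646  0.308 -2.044] tool F [-0.213  2.086 -0.54 ] w 24.6 tilt tool z -0.052 x -0.044
```

View pics/p2z.png

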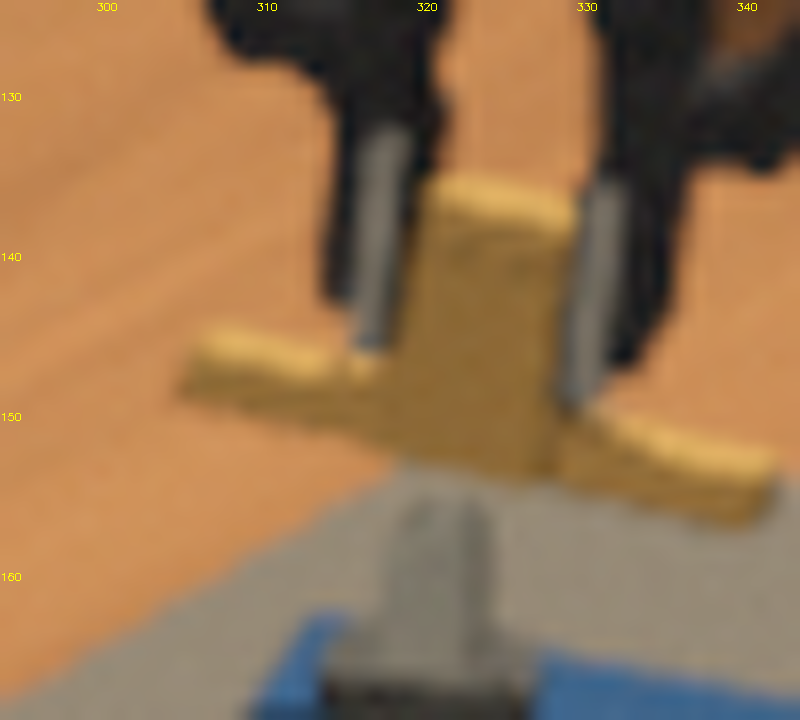

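Run:
```python
from hf import *
pts=[(9,-45,0),(9,45,0),(9,-45,10),(9,45,10),(-9,45,10),(-9,-45,10),(13,-13,40),(13,13,40),(13,-13,0),(13,13,0)]
obs=[(178,392),(755,528),(182,357),(755,476),(778,450),(200,325),(425,210),(572,233),(385,462),(553,484)]
for z in(166,168,170): fit(pts,obs,16,(294,124),z,-1.259)
# relative correction: fit of peg seen in scene only
print(proj("scene",Rz(.318)@np.array([0,0,164])+[561.8,146.5,0]),px((443,500),16,(294,124)))
for d in((1,0),(0,1)): print(proj("scene",Rz(.318)@np.array([*d,164])+[561.8,146.5,0]))
```

```text
z 166 press frame [2.229 9.725 0.   ] rx,ry deg [ -1.871 -11.704] rms 0.6367957653002742
z 168 press frame [3.22  5.726 0.   ] rx,ry deg [ -1.863 -11.546] rms 0.6395002451524757
z 170 press frame [4.214 1.73  0.   ] rx,ry deg [ -1.855 -11.382] rms 0.64534243950152
[[321.23  154.472]] [321.219 154.781]
[[321.628 154.544]]
[[321.345 154.3  ]]
```

Run:
```python
from h import *
s=cv2.imread("pics/p2t_raw.png")
crop(s,185,205,50,45,16,"pics/p2tz.png")
```

```text
(no output)
```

View pics/p2tz.png

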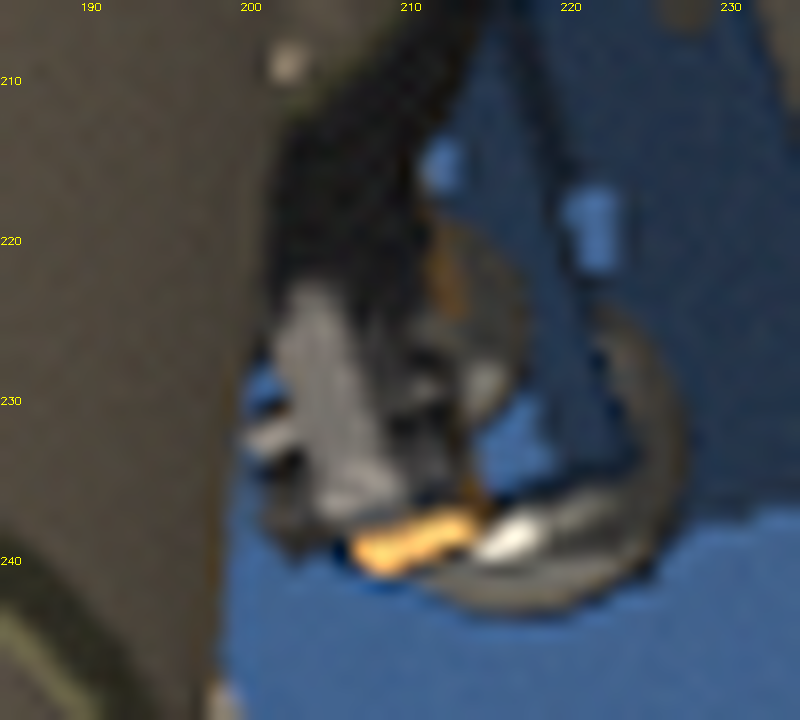

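Run:
```python
from hf import *
print(px([(380,575),(480,543)],16,(185,205)))
for (x,y) in((3.2,5.7),(3.2,1.7),(3.2,-2),(0,1.7)):
  for ry in(-12,-5):
    o=Rz(.318)@np.array([x,y,168])+[561.8,146.5,0]
    Q=np.array([(-9,-45,10),(9,-45,10.)])@(Rz(-1.259)@Ro.from_euler('xy',np.radians([-1.86,ry])).as_matrix()).T+o
    print(x,y,ry,proj("top",Q).round(1).tolist())
```

```text
[[208.281 240.469]
 [214.531 238.469]]
3.2 5.7 -12 [[205.5, 241.6], [213.0, 238.8]]
3.2 5.7 -5 [[206.0, 241.3], [213.7, 238.7]]
3.2 1.7 -12 [[207.3, 241.0], [214.7, 238.3]]
3.2 1.7 -5 [[207.7, 240.7], [215.4, 238.1]]
3.2 -2 -12 [[208.9, 240.5], [216.3, 237.7]]
3.2 -2 -5 [[209.3, 240.2], [217.0, 237.6]]
0 1.7 -12 [[207.7, 242.4], [215.1, 239.6]]
0 1.7 -5 [[208.1, 242.1], [215.9, 239.5]]
```

Request:
{"method": "send_rows", "body": {
  "motion": [
    [[0,0.06,0,-0.12,0],[0,0,0,0,0]]
  ]
}}

```text
t: 12.17
tcp_pos: [563.7, 146.5, 211.4]
tcp_rot: [[0.307, -0.064, 0.95], [-0.951, 0.025, 0.309], [-0.044, -0.998, -0.053]]
contact_force: [-0.3, -0.3, -3.1]
width: 24.5
```

```bash
python3 pf.py
```

```text
t 12.1667 press frame [  1.787  -0.591 211.426] yaw_rel -1.577 F press [-0.371 -0.148 -3.088] tool F [ 0.285  3.094 -0.205] w 24.5 tilt tool z -0.053 x -0.044
```

Request:
{"method": "send_rows", "body": {
  "motion": [
    [[0,0,0.2,0,0],[0,0,0.2,0,0],[0,0,0,0,0]]
  ]
}}

```text
t: 12.42
tcp_pos: [562.8, 146.7, 201.0]
tcp_rot: [[0.307, -0.064, 0.95], [-0.951, 0.026, 0.309], [-0.044, -0.998, -0.053]]
contact_force: [-0.0, -0.2, -2.4]
width: 24.8
```

```bash
python3 pf.py
```

```text
t 12.4167 press frame [  1.006  -0.095 200.967] yaw_rel -1.577 F press [-0.088 -0.157 -2.413] tool F [0.264 2.405 0.04 ] w 24.8 tilt tool z -0.053 x -0.044
```

Request:
{"method": "send_rows", "body": {
  "motion": [
    [[0,0,0.2,0.04,0],[0,0,0.2,0.02,0],[0,0,0,0,0]]
  ]
}}

```text
t: 12.67
tcp_pos: [563.6, 147.4, 189.8]
tcp_rot: [[0.307, -0.064, 0.95], [-0.951, 0.026, 0.309], [-0.044, -0.998, -0.053]]
contact_force: [-0.0, 0.6, -2.7]
width: 25.0
```

```bash
python3 pf.py; python3 look.py p3;  python3 - <<'E'
from h import *
s=cv2.imread("pics/p3s_raw.png")
crop(s,294,124,50,45,16,"pics/p3z.png")
E
```

```text
t 12.6667 press frame [  1.999   0.281 189.786] yaw_rel -1.577 F press [ 0.178  0.596 -2.689] tool F [-0.479  2.7    0.317] w 25.0 tilt tool z -0.053 x -0.044
```

View pics/p3z.png

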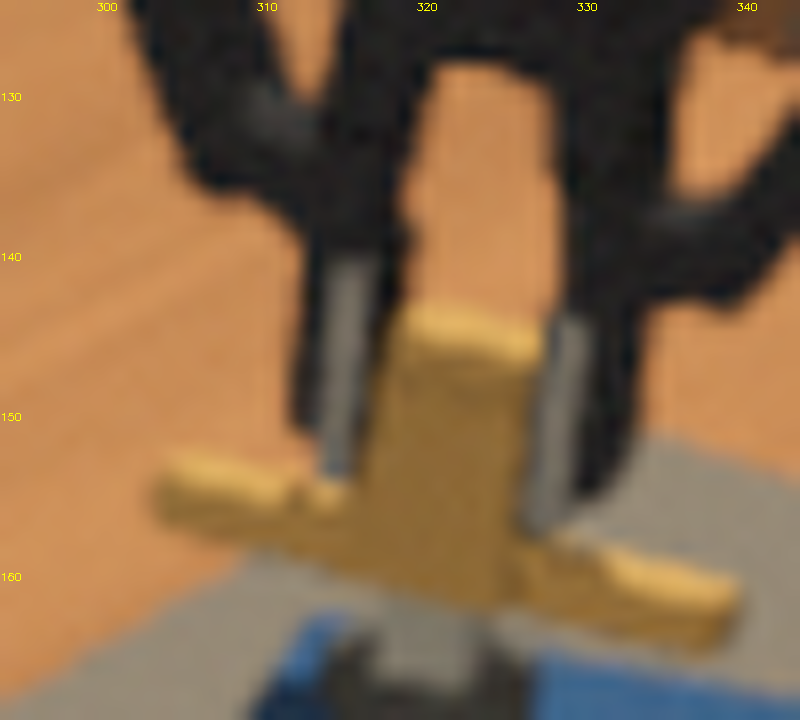

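The screw end at about (321,164) runs up into the bore, roughly 17 mm engaged with no contact force. I keep lowering, nudging +x to bring the handle upright.

Request:
{"method": "send_rows", "body": {
  "motion": [
    [[0,0,0.15,0,0],[0,0.05,0.15,0,0]]
  ]
}}

```text
t: 12.93
tcp_pos: [564.6, 146.3, 184.5]
tcp_rot: [[0.306, -0.061, 0.95], [-0.951, 0.027, 0.308], [-0.044, -0.998, -0.05]]
contact_force: [-8.3, 1.0, 31.5]
width: 24.6
```

```bash
python3 pf.py
```

```text
t 12.9333 press frame [  2.569  -1.026 184.456] yaw_rel -1.577 F press [-7.583  3.566 31.498] tool F [ -4.905 -30.893  -9.163] w 24.6 tilt tool z -0.050 x -0.044
```

Request:
{"method": "send_rows", "body": {
  "motion": [
    [[0,0.1,0.2,0,0],[0,0.1,0.2,0,0]]
  ]
}}

```text
t: 13.1
tcp_pos: [565.2, 143.9, 179.8]
tcp_rot: [[0.307, -0.061, 0.95], [-0.951, 0.032, 0.309], [-0.049, -0.998, -0.048]]
contact_force: [-10.7, -1.1, 38.5]
width: 25.4
```

```bash
python3 pf.py
```

```text
t 13.1 press frame [  2.442  -3.49  179.833] yaw_rel -1.577 F press [-10.479   2.297  38.511] tool F [ -4.139 -37.808 -12.314] w 25.4 tilt tool z -0.048 x -0.049
```

Request:
{"method": "send_rows", "body": {
  "motion": [
    [[0,0.2,0.2,-0.05,0],[0,0.2,0.2,0,0]]
  ]
}}

```text
t: 13.27
tcp_pos: [566.6, 137.8, 174.8]
tcp_rot: [[0.309, -0.058, 0.949], [-0.95, 0.04, 0.311], [-0.056, -0.998, -0.043]]
contact_force: [-10.4, -0.8, 30.9]
width: 24.9
```

```bash
python3 pf.py; python3 look.py p4;  python3 - <<'E'
from h import *
s=cv2.imread("pics/p4s_raw.png")
crop(s,294,129,50,45,16,"pics/p4z.png")
E
```

```text
t 13.2667 press frame [  1.861  -9.757 174.78 ] yaw_rel -1.575 F press [-10.149   2.46   30.903] tool F [ -4.135 -30.256 -11.468] w 24.9 tilt tool z -0.043 x -0.056
```

View pics/p4z.png

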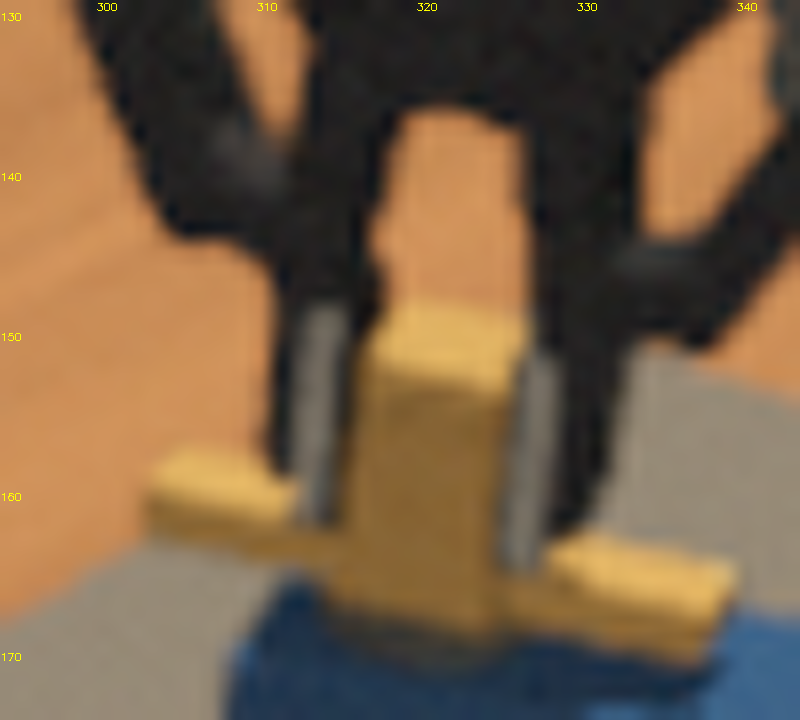

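```bash
cat > ov.py <<'E'
from hf import *
import sys
n,z=sys.argv[1],float(sys.argv[2])
s=cv2.imread(f"pics/{n}s_raw.png");t=cv2.imread(f"pics/{n}t_raw.png")
F=lambda Q:np.array(Q,float)@Rz(.318-np.pi/2).T+[561.8,146.5,z]
pol=[sq(13,13,40),sq(9,45,10),[(13,-13,0),(13,13,0),(13,13,40),(13,-13,40)],[(9,-45,0),(9,45,0),(9,45,10),(9,-45,10)]]
crop(s,294,129,50,50,8,"pics/q.png",[(proj("scene",F(q)),(255,255,0)) for q in pol])
crop(t,180,195,50,50,8,"pics/q2.png",[(proj("top",F(q)),(255,255,0)) for q in pol])
cv2.imwrite(f"pics/{n}ov.png",np.hstack([cv2.imread("pics/q.png"),cv2.imread("pics/q2.png")]))
E
python3 ov.py p4 136
```

```text
(no output)
```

View pics/p4ov.png

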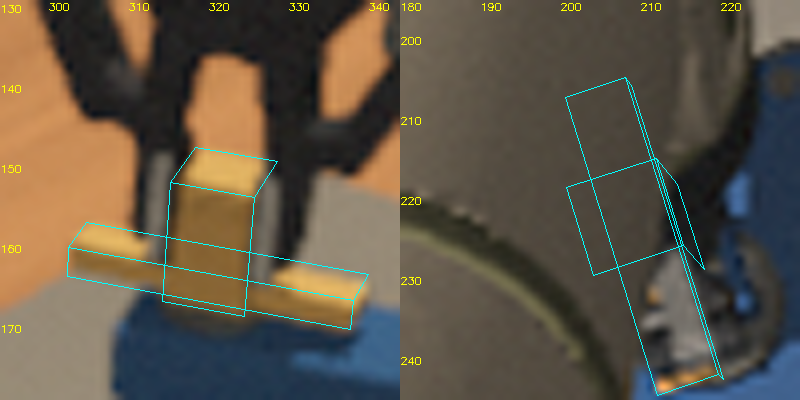

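The home-pose overlay fits the picture within about 1 px. One more straight press, then release.

Request:
{"method": "send_rows", "body": {
  "motion": [
    [[0,0,0.3,0,0],[0,0,0.3,0,0]]
  ]
}}

```text
t: 13.53
tcp_pos: [566.9, 136.0, 170.7]
tcp_rot: [[0.306, -0.053, 0.951], [-0.95, 0.044, 0.308], [-0.058, -0.998, -0.037]]
contact_force: [-18.5, -6.2, 85.5]
width: 25.0
```

```bash
python3 pf.py
```

```text
t 13.5333 press frame [  1.564 -11.595 170.698] yaw_rel -1.578 F press [-19.479  -0.064  85.536] tool F [ -4.782 -84.612 -22.664] w 25.0 tilt tool z -0.037 x -0.058
```

Request:
{"method": "send_rows", "body": {
  "motion": [
    [[0,0,0,0,0],[0.6,0,0,0,0],[0.7,0,0,0,0],[0.7,0,0,0,0],[0.7,0,0,0,0]]
  ]
}}

```text
t: 13.95
tcp_pos: [567.9, 136.3, 175.8]
tcp_rot: [[0.305, -0.047, 0.951], [-0.95, 0.048, 0.307], [-0.06, -0.998, -0.03]]
contact_force: [0.7, 0.4, -0.2]
width: 59.9
```

```bash
python3 pf.py
```

```text
t 13.95 press frame [  2.638 -11.582 175.825] yaw_rel -1.578 F press [ 0.804  0.2   -0.203] tool F [-0.194  0.191  0.808] w 59.9 tilt tool z -0.030 x -0.060
```

Request:
{"method": "send_rows", "body": {
  "motion": [
    [[0.7,0,-0.4,0,0],[0.7,0,-0.8,0,0],[0.7,0,-0.8,0,0],[0.4,0,0,0,0]]
  ]
}}

```text
t: 14.28
tcp_pos: [569.7, 133.6, 225.7]
tcp_rot: [[0.305, -0.053, 0.951], [-0.95, 0.046, 0.307], [-0.06, -0.998, -0.036]]
contact_force: [-0.1, 0.6, 0.1]
width: 48.9
```

```bash
python3 pf.py;python3 look.py p5; python3 ov.py p5 136
```

```text
t 14.2833 press frame [  3.5   -14.692 225.736] yaw_rel -1.578 F press [0.088 0.581 0.117] tool F [-0.588 -0.085  0.08 ] w 48.9 tilt tool z -0.036 x -0.060
```

View pics/p5ov.png

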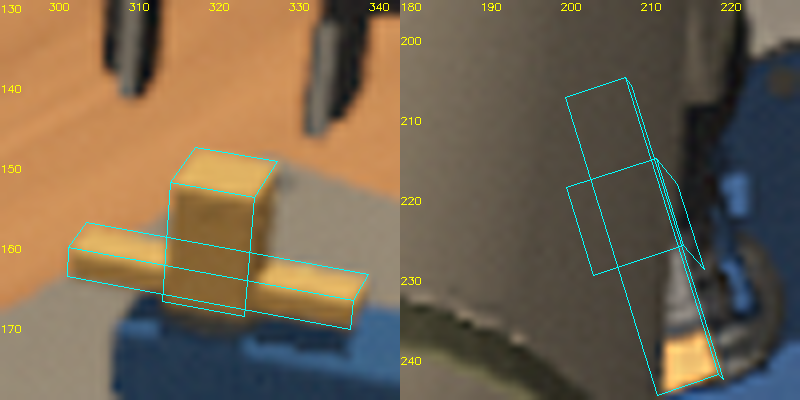

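The released handle sits upright and level on the collar and matches the home overlay. To confirm full seating, I'll press the boss top with the shut fingers.

Request:
{"method": "send_rows", "body": {
  "motion": [
    [[0,-0.25,0,-0.05,0],[0,-0.2,0,-0.04,0],[0,0,0,0,0],[0,0,0,0,0],[0,0,0,0,0]]
  ]
}}

```text
t: 14.8
tcp_pos: [560.3, 145.5, 220.8]
tcp_rot: [[0.306, -0.061, 0.95], [-0.95, 0.044, 0.309], [-0.06, -0.997, -0.044]]
contact_force: [0.1, 0.2, -0.2]
width: 0.3
```

```bash
python3 pf.py
```

```text
t 14.8 press frame [ -1.784  -0.482 220.848] yaw_rel -1.577 F press [ 0.167  0.164 -0.184] tool F [-0.154  0.186  0.174] w 0.3 tilt tool z -0.044 x -0.060
```

Request:
{"method": "send_rows", "body": {
  "motion": [
    [[0,0,0.3,0.1,0],[0,0,0.2,0,0],[0,0,0.1,0,0],[0,0,0.1,0,0]]
  ]
}}

```text
t: 15.13
tcp_pos: [561.9, 147.1, 201.2]
tcp_rot: [[0.306, -0.061, 0.95], [-0.95, 0.043, 0.309], [-0.06, -0.997, -0.045]]
contact_force: [0.0, -1.8, 25.3]
width: 0.1
```

```bash
python3 pf.py
```

```text
t 15.1333 press frame [  0.264   0.535 201.159] yaw_rel -1.577 F press [-0.516 -1.712 25.257] tool F [  0.196 -25.267  -1.633] w 0.1 tilt tool z -0.045 x -0.060
```

Request:
{"method": "send_rows", "body": {
  "motion": [
    [[0,0,0.15,0,0],[0,0,0.15,0,0]]
  ]
}}

```text
t: 15.3
tcp_pos: [562.9, 147.0, 200.9]
tcp_rot: [[0.305, -0.058, 0.951], [-0.95, 0.047, 0.308], [-0.063, -0.997, -0.04]]
contact_force: [-15.2, -4.4, 55.2]
width: -0.2
```

Request:
{"method": "send_rows", "body": {
  "motion": [
    [[0,0,-0.2,0,0],[0,0,-0.6,0,0],[0,0,-1,0,0],[0,0,-1,0,0],[0,-0.5,-1,0,0],[0,-1,0,0,0],[0,-1,0,0,0],[0,-1,0,0,0]]
  ]
}}

```text
t: 15.97
tcp_pos: [544.2, 219.3, 307.7]
tcp_rot: [[0.292, -0.053, 0.955], [-0.955, 0.047, 0.294], [-0.061, -0.997, -0.037]]
contact_force: [-1.0, 1.1, -1.0]
width: -0.0
```

Request:
{"method": "send_rows", "body": {
  "motion": [
    [[0,-1,0,0,0],[0,-1,0,0,0],[0,-1,0,0,0],[0,-1,0,0,0],[0,-1,0,0,0],[0,-0.5,0,0,0],[0,0,0,0,0],[0,0,0,0,0]]
  ]
}}

```text
t: 16.63
tcp_pos: [499.8, 360.4, 315.2]
tcp_rot: [[0.296, -0.054, 0.954], [-0.953, 0.048, 0.298], [-0.062, -0.997, -0.038]]
contact_force: [0.3, -0.4, 0.4]
width: -0.1
```

```bash
python3 pf.py;python3 look.py p6; python3 ov.py p6 136
```

```text
t 16.6333 press frame [  7.977 222.572 315.162] yaw_rel -1.588 F press [ 0.116 -0.485  0.449] tool F [ 0.454 -0.482  0.106] w -0.1 tilt tool z -0.038 x -0.062
```

View pics/p6ov.png

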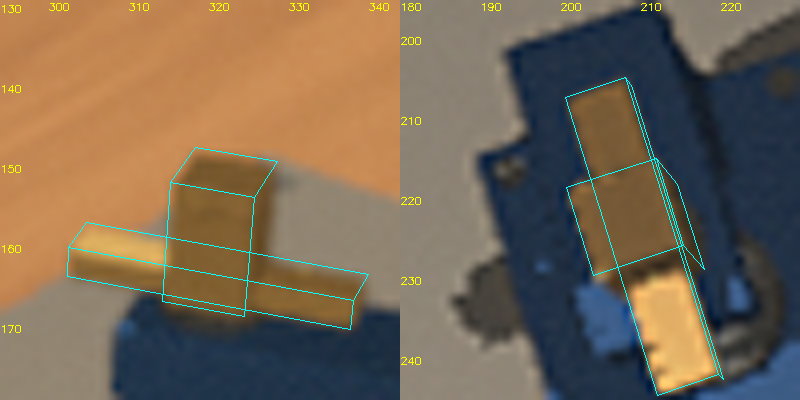

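View pics/p6t_raw.png

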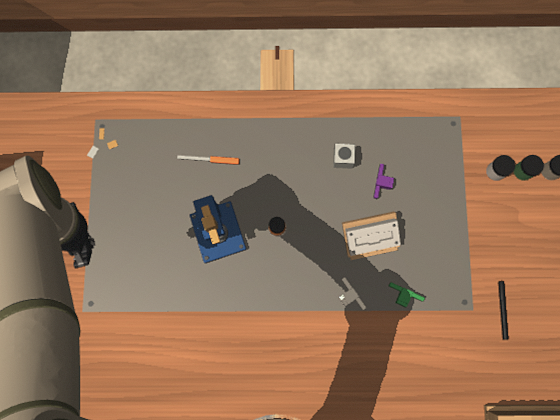

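Both cameras show the handle seated, level and in line, matching the home overlay within about 1 px. The jar (277,226), file (209,160) and doming block (345,155) have not moved, and the arm is clear. I'm handing in.

```bash
python3 -c "
from bench import robot
print(robot.finish_job())"
```

```text
the job is handed in; nothing more can be done
None
```

The brass handle is out of the mould and seated fully home on the press, with the bar along the press's x axis. The gripper has let go and the arm is clear. I handed the job in at about 16.7 s.

**How it went:**
- I gripped the boss and drew it out along the mould normal.
- The tool can only point down, so the handle came out tilted 30°. Pushing its foot against the press column brought it part of the way upright, to about 12°.
- It went over the screw end with a gentle sideways nudge, which brought it the rest of the way upright. I pressed it home while gripped, released it, and pressed the boss top again with the shut fingers.

**Last checks:**
- **Height:** in the final press the fingertips met the boss top at about 176 mm, the fully-home height. They moved only 0.3 mm as the force rose from 25 to 55 N.
- **Pictures:** the final pictures from both cameras match the home pose within about 1 px. The jar, file and doming block are where they started.

**Forces and disagreements:**
- The wrist force read up to about 86 N while pressing home, below the 120 N limit. The column push read about 35 N at the end of the row, and the fingers may have touched the column.
- Before the fit, the scene camera put the handle about 4 mm further along the press's y axis than the top camera and the arm's own readings did. I used the latter two, and the screw end entered the bore without contact.
- The tool drifted up to about 4° off vertical during the job. That had no visible effect on the result.

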